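# Stroke-test a shock absorber in its cradle and log it

### The job

Lay the shock absorber that has a rod in the test cradle, without dropping it, with the rod coming out through the slotted end plate, and let go of it. Then take it by the eye on its rod, pull the rod straight out to its stop against its spring, ease it all the way back in without letting it snap, and let go. Last, log the test by pressing the tally counter's plunger fully down and letting it come up again; leave the shock in the cradle and everything else where it is.

Things in the scene. Friction and masses are not known exactly. Their poses are not given: they have to be found in the camera images.
- shock: The shock absorber with a rod, lying on the table, 190 mm long, 0.3 kg: chrome cylinder 28 mm thick, 86 mm of it bare between square aluminium caps (34 x 34, 14 mm long, centred 50 mm either side of the origin); a flat lug at the back ends 78 mm behind the origin. Origin on the axis at mid cylinder, 17 mm above what the caps lie on; x along the rod, z up at start.
- rod_eye (a point): Centre of the black eye at the rod's free end: a disc 24 mm in diameter, 16 mm thick, flat faces sideways (along the shock's y), on a steel rod 8 mm thick. On the shock's axis, 100 mm ahead (+x) of its origin with the rod in; moves with the rod.
- shock_rod (a joint): How far the rod is pulled out, m: 0 fully in (at rest), 0.035 at its stop. A spring pulls it in, 3 N at 0 and 8 N at the stop, with oil-like damping. On the bare table the shock would slide along with the rod: the cradle has to hold it.
- cradle: The test cradle, screwed to the table: black base plate 178 x 84 x 10 mm, two black saddles, a slotted steel plate (70 mm high) at its +x end, a plain one (60 mm high) at its -x end. Origin on the base's underside, midway between the saddles; x points out through the slot, the way the rod must point; z up.
- cradle_seat (a point): Where the shock's origin comes to lie, 47 mm above the table, axes as the cradle's. Saddle tops 30 mm high, at x +-50, with cheeks 44 mm apart, 52 mm high; 72 mm between saddles is open for fingers. Slotted plate at x 62 to 70, its slot 18 mm wide and open at the top for the rod; plain plate at x -84. The shock has 5 mm of play each way. (mm)
- counter: The tally counter, fixed: a grey box 70 x 90 x 40 mm with a mushroom plunger on top. Origin at the centre of its underside.
- plunger_top (a point): Centre of the top of the plunger's head, a black disc 36 mm in diameter, 66 mm above the table when up.
- plunger (a joint): How far the plunger is pressed, m: 0 up, 0.010 at its stop; its spring takes about 2.5 N at first, 5 N at the stop and brings it back.
- puck: Bystander: green glass lap timer puck, 80 mm in diameter, 26 mm high. Origin at the centre of its underside.
- bumper: Bystander: white nylon bumper block with a step, 60 x 95 x 40 mm. Origin at the centre of its underside.
- bare_body: Bystander: bare chrome shock body like the shock's but without rod and lug, 114 mm long. Origin at its middle on its axis, 17 mm above the table.
- wheel: Bystander: buggy wheel lying flat, 96 mm in diameter, 42 mm high. Origin at the centre of its underside.
- oil: Bystander: upright oil bottle, 44 mm in diameter, 110 mm high. Origin at the centre of its underside.
- driver: Bystander: screwdriver 190 mm long, lying on the right. Origin on its underside, at mid length.
Things that resemble listed ones, but are neither listed nor needed, are in the scene too. What is shaped like the shock but orange or turquoise is not meant. There is more than one size of the counter; the job needs the larger.

How it is judged:
By the outcome, as a careful person would: the job done as asked, in the order asked, and still so for the second after the job is handed in, with the robot touching nothing.
It also fails if it takes over 69 s, if anything falls off the work surface, if the arm or the gripper's body presses on something with over 40 N, if the wrist force passes 120 N, or if a joint passes its speed limit or range.

### The arm

A 6-joint arm with a two-finger parallel gripper is mounted at the origin on the work surface. World frame = base frame: x ahead of the robot, y to its left, z up, the work surface at z = 0. Lengths are in mm, angles in rad, forces in N, time in s.
With the tool pointing down it reaches from about 250 to 775 mm from the base axis. Payload 4 kg.
Tool frame: the origin (TCP) lies midway between the tips of the shut fingers; the grasp point (between the pads) lies 19 mm behind it (ctrl.grasp_offset is the z of the grasp point in the tool frame, in mm); z points along the fingers, x is the direction in which the jaws open and shut, and the axes are right-handed (so a half turn about z gives the same grasp; the last joint's range is limited). The gripper opens to 94 mm and grips with 3 to 60 N. Pads are 16 mm wide; open, the fingers measure 119 mm over their backs; the gripper's body (75 mm by 177 mm) begins 78 mm behind the grasp point.
Start: joints at [-1.246, 0.087, 1.371, -0, 1.684, -0.103], TCP at [228.178, -500.455, 205.506] pointing down, gripper open.
Joint ranges: [-3.1, 3.1], [-0.76, 2.03], [0.27, 2.55], [-1.08, 4.22], [0.17, 2.65], [-2.57, 2.57]. Speed limits (rad/s): [2.79, 2.79, 3.14, 3.14, 3.14, 3.14].

### API

Orientations are given as [roll, pitch, yaw] about the fixed x, y, z axes, in that order (R = Rz(yaw) Ry(pitch) Rx(roll)).
In Python, from plant import ctrl, optics gives the robot as it stands. The module is installed in compiled form; this text tells all that it offers.
- The arm moves only by the tool carry_out, never from a script. Its argument "rows" is text: rows parted by semicolons, each of 5 numbers parted by spaces: the opening, from -1 (shut) to 1 (fully open), so that 0 is half open, then the shift along the tool's x, y, z in mm, then the turn about the tool's z in rad. A call has 1 to 5 rows; each row shifts and turns the pose as measured when the row begins, along the tool's axes as they then stand; what a row does not reach is not made up. A row lasts 1/8 s, in which the tool goes at most 62.5 mm and 10.7 degrees, less where a joint would pass 70% of its speed; a pose out of reach is approached as far as the arm can. A call is refused whole if a number of a shift passes 62.5 or a number of a turn 0.188, either way. A call with a gripper value outside its range is refused whole. The fingers move at their own pace and stop on an object; "newtons" is the grip in N (left out, the last holds). Time passes only in rows, so rows that do not move let the fingers close. It gives the time, the measured TCP pose, the force and the opening at its end, in the units of the state.
- ctrl.sense(): the state, without advancing time (a new reading comes with each control period).
- optics.snapshot(name): name is "side" or "top"; returns (picture, depth): 420x560x3 uint8, red, green, blue; 420x560 float32, mm along the optical axis (not along the pixel's ray), 0 where there is no reading.
- optics.camera_info(name): a dict with "K" (3x3 intrinsics, pixels), "rvec" (rotation vector, rad) and "tvec" (3), from world to camera coordinates, as OpenCV has them. Camera axes: x right, y down, z forward; pixel columns grow to the right and rows downward; lengths in mm; the calibration is good to about 2 mm. A picture is of the moment at which its call begins. camera_info takes no time and is no camera call.
- ctrl.job_done(): hands the job in, once; it reports no verdict.
The state is a dict: "time_s": time; "joint_positions": joint angles; "dq": joint speeds; "joint_efforts": joint torques, N m; "position": TCP position; "tool_rot": TCP orientation; "force": force on the tool from outside, world axes, zero at the start; "torque": the same for the moment, N m; "gripper_width": finger opening in mm.
Only numpy, scipy, OpenCV 4.12 (cv2) and the standard library are available. Lean on these libraries where they do the work, as an engineer would, in place of code of your own. Each camera call takes 0.05 s, during which the arm holds its last target. There are 200 camera calls.

## Working session

There is one attempt and no reset: what is moved stays moved. The work goes in short steps, Python scripts to look and compute and a tool call to move; the robot and the scene stay as the last step left them, time stands still between calls to the robot, and variables do not carry over. Pictures are saved under pics/ and viewed, about 8 in all and at most 12, crops included, and the job is handed in when it is done.

Besides the shell and the picture viewer there is one more tool, called after "Emit:" as name(argument=value, ...), one argument or row to a line, values as JSON. carry_out: Moves the arm, as the interface text tells. Its arguments: {"type":"object","properties":{"rows":{"type":"string"},"newtons":{"type":"number"}},"required":["rows"]}

```bash
mkdir -p pics
cat > h.py <<'E'
import numpy as np,cv2
from plant import ctrl,optics
def snap(n,f=None):
    p,d=optics.snapshot(n)
    if f: cv2.imwrite('pics/'+f,p[:,:,::-1]); np.savez('pics/'+f+'.npz',p=p,d=d)
    return p,d
def load(f):
    z=np.load('pics/'+f+'.npz'); return z['p'],z['d']
def cam(n):
    c=optics.camera_info(n); R=cv2.Rodrigues(np.array(c['rvec'],float))[0]
    return np.array(c['K']),R,np.array(c['tvec'],float).ravel()
def cloud(n,d):
    K,R,t=cam(n); v,u=np.indices(d.shape)
    P=np.stack([(u-K[0,2])/K[0,0]*d,(v-K[1,2])/K[1,1]*d,d],-1)
    return (P-t)@R
def ray(n,u,v,z):
    K,R,t=cam(n); r=np.linalg.solve(K,[u,v,1.])@R; o=-t@R
    return o+r*(z-o[2])/r[2]
def proj(n,X):
    K,R,t=cam(n); x=(np.atleast_2d(X)@R.T+t)@K.T; return x[:,:2]/x[:,2:]
def st():
    s=ctrl.sense(); print({k:np.round(s[k],3) for k in ('time_s','position','tool_rot','force','gripper_width','joint_positions')})
E
python3 - <<'E'
from h import *
st()
for n in('top','side'):
    snap(n,n+'0.png'); K,R,t=cam(n); print(n,K[0,0],-t@R)
a=cv2.imread('pics/top0.png');cv2.imwrite('pics/top0b.png',cv2.resize(a,(800,600)))
a=cv2.imread('pics/side0.png');cv2.imwrite('pics/side0b.png',cv2.resize(a,(800,600)))
E
```

```text
{'time_s': np.float64(0.0), 'position': array([ 228.002, -499.918,  204.313]), 'tool_rot': array([-3.141e+00,  2.000e-03, -1.143e+00]), 'force': array([ 0.095,  0.982, -0.089]), 'gripper_width': np.float64(94.269), 'joint_positions': array([-1.246,  0.088,  1.372,  0.   ,  1.684, -0.103])}
top 404.92763097232495 [ 337.94719139  -16.63143347 1059.07802003]
side 458.9914799757605 [136.53024213 964.60103944 776.27779477]
```

View pics/top0b.png

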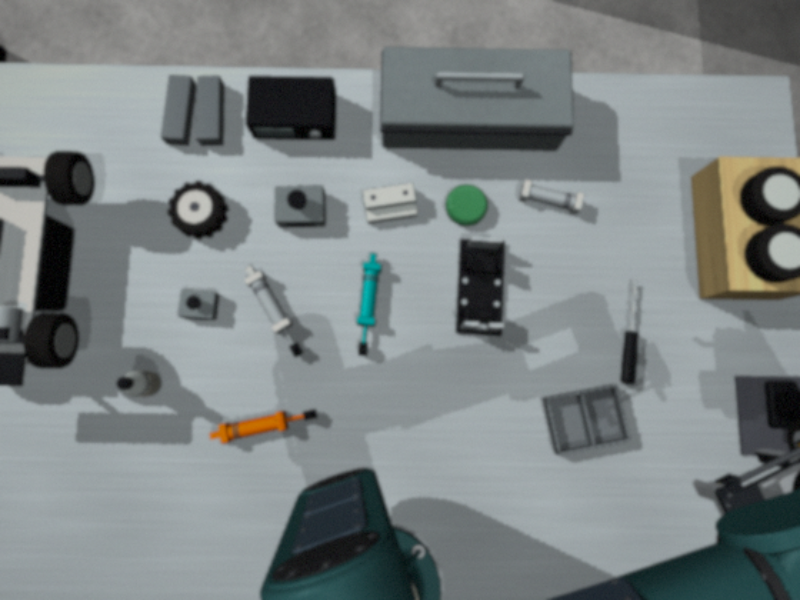

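View pics/side0b.png

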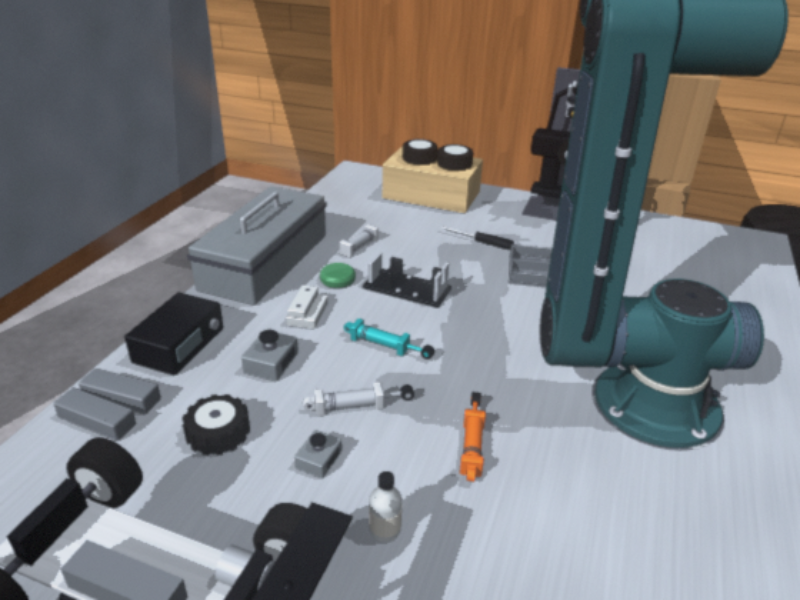

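The top view (800 px scale) has three shock-shaped things. The chrome one at (272,305) with its black eye at (296,349) is the one meant; turquoise (368,300) and orange (260,425) are excluded. Of the two counters, (300,205) is larger than (198,303). The cradle is at (482,287). I'll confirm these in one enlarged crop and measure.

Run:
```python
from h import *
p,d=load('top0.png'); q,e=load('side0.png')
a=cv2.resize(p[120:250,160:365],None,fx=3.9,fy=3.9,interpolation=cv2.INTER_CUBIC)[:300]
a=cv2.resize(p[160:250,160:365],(800,351),interpolation=cv2.INTER_CUBIC)
b=cv2.resize(q[170:220,240:330],(400,222),interpolation=cv2.INTER_CUBIC)
c=cv2.resize(q[255:305,205:295],(400,222),interpolation=cv2.INTER_CUBIC)
cv2.imwrite('pics/crop1.png',np.vstack([a,np.hstack([b,c])])[:,:,::-1])
C=cloud('top',d)
def box(u0,v0,u1,v1,lo,hi,name):
    P=C[v0:v1,u0:u1].reshape(-1,3); P=P[(P[:,2]>lo)&(P[:,2]<hi)]
    xy=P[:,:2].astype(np.float32); r=cv2.minAreaRect(xy); print(name,len(P),np.round(np.median(P,0)),[np.round(x,1) for x in r],'pts',cv2.boxPoints(r).round().tolist())
box(165,180,218,252,8,60,'shock')
box(315,160,360,240,5,90,'cradle'); box(315,160,360,240,56,90,'cradle plates')
box(185,122,235,165,30,50,'counter');box(185,122,235,165,55,80,'plunger')
```

```text
shock 666 [483. 203.  28.] [array([474.9, 199.4]), array([187.8,  34.2]), np.float64(32.0)] pts [[386.0, 164.0], [404.0, 135.0], [564.0, 235.0], [546.0, 264.0]]
cradle 2161 [ 526. -177.   12.] [array([ 527.5, -186.2]), array([117., 192.]), np.float64(85.2)] pts [[427.0, -236.0], [618.0, -253.0], [628.0, -136.0], [437.0, -120.0]]
cradle plates 155 [ 453. -183.   62.] [array([ 526.2, -177.1]), array([ 67.6, 162.4]), np.float64(87.6)] pts [[444.0, -207.0], [606.0, -214.0], [609.0, -147.0], [447.0, -140.0]]
counter 739 [663. 152.  40.] [array([669.4, 157.3]), array([70.8, 88. ]), np.float64(0.8)] pts [[633.0, 201.0], [635.0, 113.0], [705.0, 114.0], [704.0, 202.0]]
plunger 152 [670. 158.  65.] [array([670.2, 157.4]), array([34.5, 34.5]), np.float64(22.1)] pts [[648.0, 167.0], [661.0, 135.0], [693.0, 148.0], [680.0, 180.0]]
```

View pics/crop1.png

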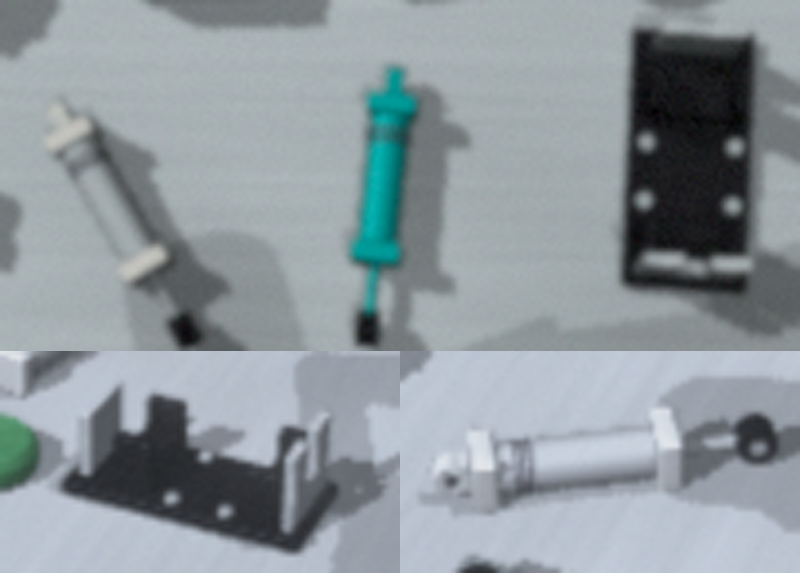

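The crop confirms the chrome shock: its eye is at crop (185,330), its lug at (58,103), and its rod points towards the robot. The cradle's slotted plate is the near one at crop (695,263), with the plain plate at the far end, so cradle +x is roughly world −x. Next I'll check the poses from pixels.

Run:
```python
from h import *
p,d=load('top0.png');C=cloud('top',d);s=800/205
f=lambda x,y,z:ray('top',160+(x+.5)/s-.5,160+(y+.5)/s-.5,z)
eye=f(185,328,27);lug=f(58,103,20);cb=f(69,131,34);cf=f(143,262,34)
print('shock',eye,lug,cb,cf,'ang caps',np.arctan2(*(cf-cb)[1::-1]),'mid caps',(cb+cf)/2, 'ang all',np.arctan2(*(eye-lug)[1::-1]))
b=np.array([f(632,30,10),f(755,35,10),f(745,290,10),f(622,285,10)]);print('base',b.round(1),b.mean(0))
P=C[160:240,315:360].reshape(-1,3)
for lo,hi,a,bb in((55,75,430,480),(52,75,570,630),(40,56,480,580)):
    Q=P[(P[:,2]>lo)&(P[:,2]<hi)&(P[:,0]>a)&(P[:,0]<bb)]; print(len(Q),cv2.minAreaRect(Q[:,:2].astype(np.float32)),np.percentile(Q[:,2],95))
Q=C[180:252,165:218].reshape(-1,3);Q=Q[(Q[:,2]>31)&(Q[:,2]<45)];print(len(Q),cv2.minAreaRect(Q[:,:2].astype(np.float32)),Q[:,2].max())
s=ctrl.sense();R=cv2.Rodrigues(np.zeros(3))[0]
y=s['tool_rot'][2];X=np.array([np.cos(y),np.sin(y)]);Y=np.array([np.sin(y),-np.cos(y)])
D=np.array([489,208])-s['position'][:2];print('shift',D@X,D@Y)
```

```text
shock [405.75539604 154.90757696  27.        ] [555.47410352 247.03189903  20.        ] [533.81574987 235.25136553  34.        ] [447.77287518 182.73655543  34.        ] ang caps -2.5936099460066595 mid caps [490.79431253 208.99396048  34.        ] ang all -2.589987412403816
base [[ 614.  -139.3   10. ]
 [ 611.7 -223.5   10. ]
 [ 436.8 -213.7   10. ]
 [ 439.1 -131.7   10. ]] [ 525.43762102 -177.04009618   10.        ]
84 ((460.56610107421875, -174.3899383544922), (67.65260314941406, 30.8218936920166), 87.41080474853516) 71.87358608578576
92 ((590.0930786132812, -180.228759765625), (63.8842658996582, 37.205589294433594), 88.48382568359375) 62.16263205415168
111 ((528.413330078125, -177.79037475585938), (66.75719451904297, 99.02599334716797), 87.94367218017578) 53.67445843196554
188 ((476.29656982421875, 199.70310974121094), (166.39044189453125, 32.85798645019531), 32.140106201171875) 38.592811509892954
shift -535.9340276320664 -531.1896098513489
```

Emit:
carry_out(
  rows="1 -41 -41 0 0;1 -41 -41 0 0;1 -41 -41 0 0;1 -41 -41 0 0;1 -41 -41 0 0",
  newtons=25,
)

```text
time_s: 0.72
position: [330.4, -222.9, 200.9]
tool_rot: [-3.141, 0.009, -1.151]
force: [0.7, -0.2, 0.1]
gripper_width: 93.9
```

Emit:
carry_out(
  rows="1 -41 -41 0 0;1 -41 -41 0 0;1 -41 -41 0 0;1 -41 -41 0 0;1 -41 -41 0 0",
)

```text
time_s: 1.35
position: [434.9, 57.3, 201.5]
tool_rot: [-3.141, 0.008, -1.153]
force: [-0.1, -0.3, -0.2]
gripper_width: 94.0
```

Emit:
carry_out(
  rows="1 -38 -37 0 0;1 -38 -37 0 0;1 -38 -37 0 0;1 0 0 40 -0.136;1 0 0 0 0",
)

```text
time_s: 1.98
position: [489.8, 216.4, 158.6]
tool_rot: [3.139, 0.009, -1.007]
force: [-0.6, -0.3, 0.4]
gripper_width: 94.1
```

```bash
cat >> h.py <<'E'
def to(x,y,z,yaw):
    s=ctrl.sense();p=s['position'];r=s['tool_rot'];cy,sy=np.cos(r[2]),np.sin(r[2])
    D=np.array([x,y,z])-p; print('tool shift',np.round([D[0]*cy+D[1]*sy,D[0]*sy-D[1]*cy,-D[2]],1),'turn',round(-((yaw-r[2]+np.pi)%(2*np.pi)-np.pi),3),'tilt',np.round(r,3))
E
python3 - <<'E'
from h import *
st();to(490,208.7,4,-1.017)
p,_=snap('side','s1.png');q,_=snap('top','t1.png')
print(proj('side',[[490,208.7,17]]),proj('top',[490,208.7,17]))
a=cv2.resize(p[180:330,160:360],(533,400),interpolation=cv2.INTER_CUBIC)
b=cv2.resize(q[150:290,150:250],(267,374),interpolation=cv2.INTER_CUBIC)
b=np.vstack([b,np.zeros((26,267,3),np.uint8)])
cv2.imwrite('pics/c2.png',np.hstack([a,b])[:,:,::-1])
E
```

```text
{'time_s': np.float64(1.975), 'position': array([489.761, 216.445, 158.602]), 'tool_rot': array([ 3.139,  0.009, -1.007]), 'force': array([-0.569, -0.294,  0.365]), 'gripper_width': np.float64(94.117), 'joint_positions': array([0.305, 0.072, 1.48 , 0.008, 1.594, 1.312])}
tool shift [  6.7   3.9 154.6] turn 0.01 tilt [ 3.139  0.009 -1.007]
[[244.46879663 278.01263925]] [[188.22436449 211.16100803]]
```

View pics/c2.png

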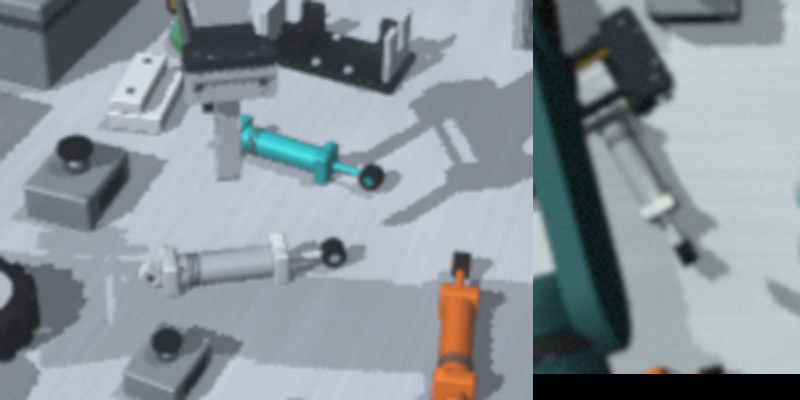

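The chrome shock is untouched, and the open jaws are in line above it (finger at crop (228,150), shock at (228,265)). Descending.

Emit:
carry_out(
  rows="1 7 4 40 0.01;1 0 0 40 0;1 0 0 30 0;1 0 0 20 0;1 0 0 0 0",
)

```text
time_s: 2.7
position: [502.8, 208.1, 44.1]
tool_rot: [-3.112, 0.001, -1.034]
force: [-0.6, -0.2, -0.1]
gripper_width: 93.8
```

```bash
python3 -c "
from h import *
st();to(490,208.7,4,-1.017)"
```

```text
{'time_s': np.float64(2.7), 'position': array([502.771, 208.141,  44.052]), 'tool_rot': array([-3.112e+00,  1.000e-03, -1.034e+00]), 'force': array([-0.592, -0.166, -0.146]), 'gripper_width': np.float64(93.768), 'joint_positions': array([0.283, 0.141, 1.64 , 0.008, 1.332, 1.315])}
tool shift [-7.  10.7 40.1] turn -0.017 tilt [-3.112e+00  1.000e-03 -1.034e+00]
```

Emit:
carry_out(
  rows="1 -7 11 0 -0.017;1 0 0 10 0;1 0 0 10 0;1 0 0 10 0;1 0 0 0 0",
)

```text
time_s: 3.32
position: [493.1, 209.5, 17.4]
tool_rot: [-3.103, -0.002, -1.018]
force: [0.9, 0.6, 0.6]
gripper_width: 94.2
```

```bash
python3 -c "
from h import *
st();to(490,208.7,4,-1.017)"
```

```text
{'time_s': np.float64(3.325), 'position': array([493.105, 209.458,  17.369]), 'tool_rot': array([-3.103e+00, -2.000e-03, -1.018e+00]), 'force': array([0.852, 0.608, 0.633]), 'gripper_width': np.float64(94.151), 'joint_positions': array([0.291, 0.142, 1.696, 0.008, 1.265, 1.307])}
tool shift [-1.   3.  13.4] turn -0.001 tilt [-3.103e+00 -2.000e-03 -1.018e+00]
```

Emit:
carry_out(
  rows="1 -1 3 7 0;1 0 0 5 0;-1 0 0 0 0;-1 0 0 0 0;-1 0 0 0 0",
  newtons=25,
)

```text
time_s: 3.95
position: [490.6, 209.0, 4.4]
tool_rot: [-3.102, -0.002, -1.018]
force: [0.1, -0.2, 0.1]
gripper_width: 67.2
```

Emit:
carry_out(
  rows="-1 0 0 0 0;-1 0 0 0 0;-1 0 0 0 0",
)

```text
time_s: 4.32
position: [491.0, 209.2, 5.0]
tool_rot: [-3.101, -0.002, -1.018]
force: [0.5, 0.9, 1.2]
gripper_width: 37.2
```

Emit:
carry_out(
  rows="-1 0 0 0 0;-1 0 0 0 0;-1 0 0 0 0;-1 0 0 0 0",
)

```text
time_s: 4.82
position: [490.9, 209.4, 5.0]
tool_rot: [-3.101, -0.002, -1.018]
force: [0.2, -0.6, 0.6]
gripper_width: 27.2
```

Emit:
carry_out(
  rows="-1 0 0 -10 0;-1 0 0 -15 0;-1 0 0 -20 0;-1 0 0 -20 0;-1 0 0 0 0",
)

```text
time_s: 5.45
position: [487.0, 207.4, 72.4]
tool_rot: [-3.105, -0.001, -1.019]
force: [0.7, -0.3, -4.0]
gripper_width: 27.8
```

Run:
```python
from h import *
st()
p,_=snap('side','s3.png');q,_=snap('top','t3.png')
a=cv2.resize(p[180:330,160:360],(533,400),interpolation=cv2.INTER_CUBIC)
b=cv2.resize(q[150:290,150:250],(267,374),interpolation=cv2.INTER_CUBIC)
b=np.vstack([b,np.zeros((26,267,3),np.uint8)])
cv2.imwrite('pics/c3.png',np.hstack([a,b])[:,:,::-1])
```

```text
{'time_s': np.float64(5.45), 'position': array([487.01 , 207.445,  72.374]), 'tool_rot': array([-3.105e+00, -1.000e-03, -1.019e+00]), 'force': array([ 0.704, -0.345, -4.046]), 'gripper_width': np.float64(27.751), 'joint_positions': array([0.29 , 0.079, 1.648, 0.008, 1.378, 1.307])}
```

View pics/c3.png

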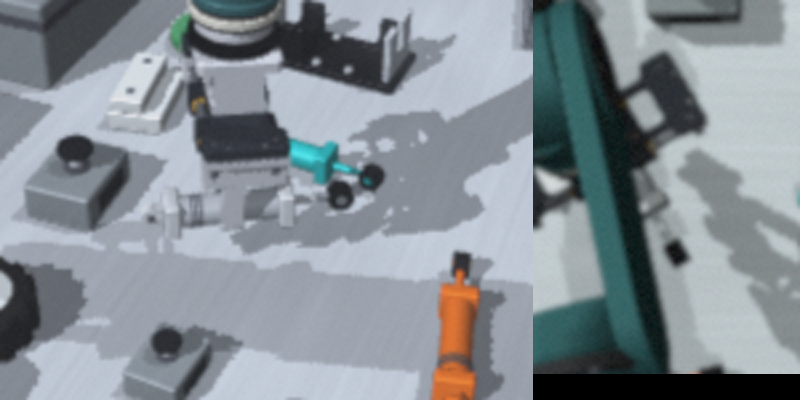

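The shock is held mid-cylinder at crop (245,205), level and clear of the table. Carrying it up and over.

Emit:
carry_out(
  rows="-1 0 0 -25 0;-1 0 0 -25 0;-1 10 5 -15 0;-1 22 11 0 0;-1 32 17 0 0",
)

```text
time_s: 6.18
position: [485.3, 131.7, 129.2]
tool_rot: [-3.122, 0.003, -1.014]
force: [0.8, -0.4, -3.2]
gripper_width: 27.4
```

Emit:
carry_out(
  rows="-1 38 20 0 0;-1 38 20 0 0;-1 38 20 0 0;-1 38 20 0 0;-1 38 20 0 0",
)

```text
time_s: 6.8
position: [496.8, -91.7, 121.7]
tool_rot: [-3.13, 0.007, -1.014]
force: [0.9, 0.3, -3.8]
gripper_width: 27.4
```

Emit:
carry_out(
  rows="-1 30 15 0 0;-1 20 10 0 0;-1 0 0 0 0.12;-1 0 0 0 0.12;-1 0 0 0 0.12",
)

```text
time_s: 7.42
position: [496.4, -156.0, 114.8]
tool_rot: [3.139, 0.014, -1.395]
force: [-0.4, 0.8, -1.9]
gripper_width: 27.5
```

```bash
python3 -c "
from h import *
st();to(515,-176.6,120,-1.618)"
```

```text
{'time_s': np.float64(7.425), 'position': array([ 496.382, -155.966,  114.83 ]), 'tool_rot': array([ 3.139,  0.014, -1.395]), 'force': array([-0.363,  0.838, -1.94 ]), 'gripper_width': np.float64(27.55), 'joint_positions': array([-0.421,  0.064,  1.576,  0.01 ,  1.511,  0.974])}
tool shift [ 23.6 -14.7  -5.2] turn 0.223 tilt [ 3.139  0.014 -1.395]
```

Emit:
carry_out(
  rows="-1 0 0 0 0.11;-1 0 0 0 0.11;-1 0 0 0 0;-1 0 0 0 0",
)

```text
time_s: 7.92
position: [492.7, -157.6, 110.7]
tool_rot: [3.128, 0.015, -1.623]
force: [0.4, -0.0, -3.3]
gripper_width: 27.3
```

```bash
python3 -c "
from h import *
st();to(515,-176.6,110,-1.618)"
```

```text
{'time_s': np.float64(7.925), 'position': array([ 492.717, -157.59 ,  110.682]), 'tool_rot': array([ 3.128,  0.015, -1.623]), 'force': array([ 0.383, -0.043, -3.295]), 'gripper_width': np.float64(27.272), 'joint_positions': array([-0.425,  0.066,  1.583,  0.009,  1.511,  1.197])}
tool shift [ 17.8 -23.2   0.7] turn -0.005 tilt [ 3.128  0.015 -1.623]
```

Emit:
carry_out(
  rows="-1 9 -12 0 -0.005;-1 9 -11 0 0;-1 0 0 0 0;-1 0 0 0 0",
)

```text
time_s: 8.43
position: [516.7, -178.8, 109.6]
tool_rot: [3.128, 0.015, -1.616]
force: [-0.2, 0.1, -3.6]
gripper_width: 27.4
```

Run:
```python
from h import *
st();to(515,-176.6,100,-1.618)
p,_=snap('side','s4.png');q,d=snap('top','t4.png')
a=cv2.resize(p[140:230,230:345],(511,400),interpolation=cv2.INTER_CUBIC)
b=cv2.resize(q[150:270,310:396],(287,400),interpolation=cv2.INTER_CUBIC)
cv2.imwrite('pics/c4.png',np.hstack([a,b])[:,:,::-1])
```

```text
{'time_s': np.float64(8.425), 'position': array([ 516.73 , -178.802,  109.573]), 'tool_rot': array([ 3.128,  0.015, -1.616]), 'force': array([-0.216,  0.15 , -3.638]), 'gripper_width': np.float64(27.382), 'joint_positions': array([-0.442,  0.132,  1.513,  0.008,  1.515,  1.173])}
tool shift [-2.1  1.8  9.6] turn 0.002 tilt [ 3.128  0.015 -1.616]
```

View pics/c4.png

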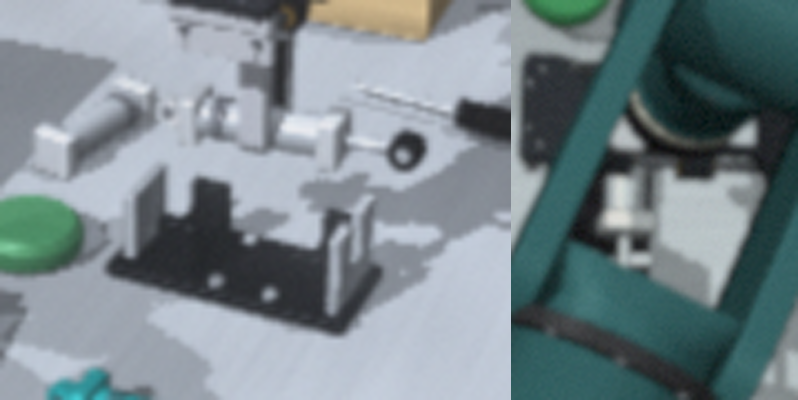

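The shock hangs over the cradle, parallel to it, with its rod over the slotted end (eye at crop (407,150), slotted plate at (350,255)). A quick numeric check of the offset in the side camera, then lower.

Run:
```python
from h import *
c=np.array([-.999,.045,0]);n=np.array([.045,.999,0])
o=np.array([516.7,-178.8,122])
s=511/115
g=lambda P:((proj('side',P)-[230,140]+.5)*s).round(0).tolist()
print('eye,frontcap,backcap', g([o+100*c,o+50*c,o-50*c]))
p,d=load('s4.png');C=cloud('side',d)
k=lambda x,y:C[int(140+y/s),int(230+x/s)].round(1)
print('eye',k(401,141),k(407,150),k(400,155),'caps',k(333,140),k(190,122))
O=np.array([515,-176.6,0]);
print('plate tops: slot near corner, slot far corner, plain near, plain far',g([O+66*c+35*n+[0,0,70],O+66*c-35*n+[0,0,70],O-88*c+35*n+[0,0,60],O-88*c-35*n+[0,0,60]]))
print('base corners',g([O+86*c+42*n+[0,0,10],O-92*c+42*n+[0,0,10]]))
```

```text
eye,frontcap,backcap [[407.0, 155.0], [335.0, 139.0], [196.0, 108.0]]
eye [ 418.1 -164.1  137.9] [ 414.6 -163.8  132.3] [ 417.1 -163.   128.9] caps [ 463.3 -155.8  132.3] [ 565.9 -165.   119. ]
plate tops: slot near corner, slot far corner, plain near, plain far [[336.0, 238.0], [372.0, 190.0], [125.0, 200.0], [167.0, 155.0]]
base corners [[355.0, 326.0], [115.0, 265.0]]
```

Emit:
carry_out(
  rows="-1 -2 2 0 0;-1 0 0 20 0;-1 0 0 15 0;-1 0 0 8 0;-1 0 0 0 0",
)

```text
time_s: 9.15
position: [513.6, -174.7, 66.2]
tool_rot: [3.129, 0.015, -1.615]
force: [-0.4, -0.8, -3.6]
gripper_width: 27.7
```

```bash
python3 -c "
from h import *
st();to(515,-176.6,55,-1.616)"
```

```text
{'time_s': np.float64(9.15), 'position': array([ 513.633, -174.74 ,   66.167]), 'tool_rot': array([ 3.129,  0.015, -1.615]), 'force': array([-0.355, -0.85 , -3.573]), 'gripper_width': np.float64(27.743), 'joint_positions': array([-0.438,  0.152,  1.58 ,  0.009,  1.426,  1.175])}
tool shift [ 1.8 -1.4 11.2] turn 0.001 tilt [ 3.129  0.015 -1.615]
```

Emit:
carry_out(
  rows="-1 0 0 -15 0;-1 0 0 -15 0;-1 0 0 -15 0;-1 0 0 -10 0;-1 0 0 0 0",
)

```text
time_s: 9.78
position: [516.6, -176.7, 129.5]
tool_rot: [3.137, 0.011, -1.615]
force: [0.3, 1.1, -3.5]
gripper_width: 27.5
```

Emit:
carry_out(
  rows="-1 0 0 40 0;-1 0 0 0 0;-1 0 0 0 0",
)

```text
time_s: 10.15
position: [517.1, -176.6, 90.5]
tool_rot: [3.139, 0.011, -1.615]
force: [0.4, 0.7, -3.0]
gripper_width: 27.3
```

```bash
python3 -c "
from h import *
st();to(515,-176.6,55,-1.616)"
```

```text
{'time_s': np.float64(10.15), 'position': array([ 517.102, -176.618,   90.464]), 'tool_rot': array([ 3.139,  0.011, -1.615]), 'force': array([ 0.423,  0.651, -2.993]), 'gripper_width': np.float64(27.317), 'joint_positions': array([-0.439,  0.134,  1.549,  0.009,  1.464,  1.175])}
tool shift [ 0.1  2.1 35.5] turn 0.001 tilt [ 3.139  0.011 -1.615]
```

Emit:
carry_out(
  rows="-1 0 2 10 0;-1 0 0 12 0;-1 0 0 12 0;-1 0 0 5 0;-1 0 0 0 0",
)

```text
time_s: 10.78
position: [515.7, -176.5, 50.5]
tool_rot: [3.141, 0.01, -1.615]
force: [0.0, -0.7, -4.1]
gripper_width: 27.2
```

```bash
python3 -c "
from h import *
st();to(515,-176.6,36,-1.616)"
```

```text
{'time_s': np.float64(10.775), 'position': array([ 515.734, -176.518,   50.532]), 'tool_rot': array([ 3.141,  0.01 , -1.615]), 'force': array([ 3.000e-03, -7.430e-01, -4.073e+00]), 'gripper_width': np.float64(27.172), 'joint_positions': array([-0.439,  0.161,  1.602,  0.009,  1.382,  1.174])}
tool shift [ 0.1  0.7 14.5] turn 0.001 tilt [ 3.141  0.01  -1.615]
```

Emit:
carry_out(
  rows="-1 0 0 4 0;-1 0 0 4 0;-1 0 0 2 0;-1 0 0 0 0",
  newtons=15,
)

```text
time_s: 11.28
position: [516.3, -176.7, 40.6]
tool_rot: [-3.141, 0.009, -1.615]
force: [0.4, -0.3, -2.9]
gripper_width: 27.4
```

Emit:
carry_out(
  rows="-1 0 0 3 0;-1 0 0 0 0",
)

```text
time_s: 11.52
position: [516.5, -176.7, 37.7]
tool_rot: [-3.14, 0.009, -1.615]
force: [0.0, 0.1, -3.4]
gripper_width: 27.3
```

Emit:
carry_out(
  rows="-1 0 0 2 0;-1 0 0 0 0",
)

```text
time_s: 11.78
position: [516.7, -176.8, 36.0]
tool_rot: [-3.14, 0.009, -1.615]
force: [0.4, 0.4, -3.0]
gripper_width: 27.2
```

Emit:
carry_out(
  rows="-1 0 0 1.5 0;-1 0 0 0 0",
)

```text
time_s: 12.02
position: [517.0, -176.9, 35.2]
tool_rot: [-3.139, 0.008, -1.615]
force: [0.6, -0.8, -2.6]
gripper_width: 27.4
```

Emit:
carry_out(
  rows="-1 0 0 1.5 0;-1 0 0 0 0",
)

```text
time_s: 12.28
position: [517.3, -176.9, 35.1]
tool_rot: [-3.138, 0.008, -1.614]
force: [0.6, 0.2, -2.3]
gripper_width: 27.5
```

Emit:
carry_out(
  rows="-1 0 0 1.5 0;-1 0 0 0 0",
)

```text
time_s: 12.52
position: [517.5, -177.0, 35.1]
tool_rot: [-3.137, 0.008, -1.614]
force: [-1.6, 0.4, -3.2]
gripper_width: 27.8
```

Run:
```python
from h import *
st()
p,_=snap('side','s5.png')
a=cv2.resize(p[140:230,230:345],(766,600),interpolation=cv2.INTER_CUBIC)
cv2.imwrite('pics/c5.png',a[:,:,::-1])
```

```text
{'time_s': np.float64(12.525), 'position': array([ 517.505, -176.99 ,   35.089]), 'tool_rot': array([-3.137,  0.008, -1.614]), 'force': array([-1.611,  0.37 , -3.246]), 'gripper_width': np.float64(27.822), 'joint_positions': array([-0.439,  0.175,  1.619,  0.009,  1.346,  1.174])}
```

View pics/c5.png

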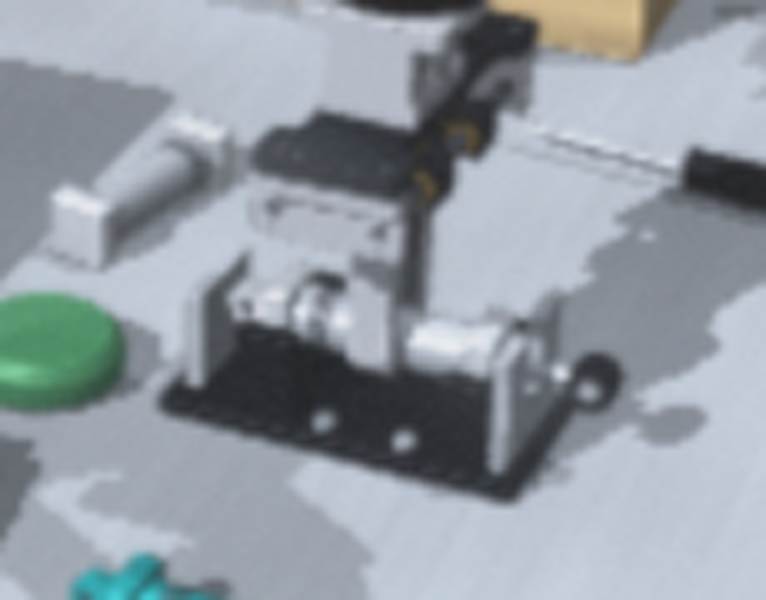

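The rod sits in the slot with the eye outside at crop (597,380), and the body is down between the plates. Pressing slightly to be sure it is seated.

Emit:
carry_out(
  rows="-1 0 0 3 0;-1 0 0 0 0",
)

```text
time_s: 12.82
position: [518.1, -177.0, 34.9]
tool_rot: [-3.136, 0.007, -1.614]
force: [1.2, -0.2, -3.7]
gripper_width: 27.4
```

Emit:
carry_out(
  rows="-1 0 0 4 0;-1 0 0 4 0",
)

```text
time_s: 13.08
position: [519.2, -177.2, 34.0]
tool_rot: [-3.133, 0.007, -1.614]
force: [-9.8, 3.7, 21.4]
gripper_width: 27.3
```

Emit:
carry_out(
  rows="-1 0 0 -1 0;-1 0 0 0 0;0 0 0 0 0;0 0 0 0 0;0 0 0 0 0",
)

```text
time_s: 13.7
position: [519.7, -177.5, 33.5]
tool_rot: [-3.132, 0.006, -1.614]
force: [0.0, -0.5, -0.3]
gripper_width: 47.2
```

Emit:
carry_out(
  rows="0 0 0 0 0;0 0 0 -15 0;0 0 0 -25 0;0 0 0 -30 0;0 0 0 0 0",
)

```text
time_s: 14.32
position: [519.9, -178.4, 108.5]
tool_rot: [-3.13, 0.005, -1.614]
force: [0.1, -0.9, 0.4]
gripper_width: 47.2
```

Run:
```python
from h import *
st()
to(417,-172,115,-1.616)
```

```text
{'time_s': np.float64(14.325), 'position': array([ 519.886, -178.405,  108.516]), 'tool_rot': array([-3.13 ,  0.005, -1.614]), 'force': array([ 0.115, -0.876,  0.379]), 'gripper_width': np.float64(47.185), 'joint_positions': array([-0.44 ,  0.118,  1.531,  0.009,  1.484,  1.174])}
tool shift [ -1.9 103.1  -6.5] turn 0.002 tilt [-3.13   0.005 -1.614]
```

Emit:
carry_out(
  rows="0 0 34 0 0;0 0 34 0 0;0 0 34 0 0;0 -2 0 0 0;0 0 0 0 0",
)

```text
time_s: 14.95
position: [415.0, -171.0, 104.2]
tool_rot: [-3.132, 0.007, -1.614]
force: [1.0, 0.1, -0.2]
gripper_width: 46.7
```

Run:
```python
from h import *
st()
p,d=snap('side','s6.png')
a=cv2.resize(p[140:230,230:345],(766,600),interpolation=cv2.INTER_CUBIC)
cv2.imwrite('pics/c6.png',a[:,:,::-1])
c=np.array([-.999,.045,0]);O=np.array([515,-176.6,47]);
for off in(0,5,-5):print(off,((proj('side',[O+(100-off)*c,O-(50+off)*c])-[230,140]+.5)*766/115).round().tolist())
C=cloud('side',d);P=C[170:215,305:345].reshape(-1,3);m=(P[:,2]>30)&(P[:,2]<62)&(P[:,0]<438)&(P[:,0]>390)&(abs(P[:,1]+172)<25)
print('eye pts',m.sum(),P[m].min(0),np.median(P[m],0),P[m].max(0))
```

```text
{'time_s': np.float64(14.95), 'position': array([ 415.04 , -171.045,  104.17 ]), 'tool_rot': array([-3.132,  0.007, -1.614]), 'force': array([ 1.003,  0.092, -0.239]), 'gripper_width': np.float64(46.75), 'joint_positions': array([-0.526, -0.103,  1.762,  0.01 ,  1.477,  1.087])}
0 [[599.0, 381.0], [293.0, 307.0]]
5 [[589.0, 378.0], [283.0, 305.0]]
-5 [[610.0, 383.0], [303.0, 309.0]]
eye pts 72 [ 406.67626947 -181.65299594   35.47614819] [ 418.62911126 -164.83191453   49.1804292 ] [ 437.80740005 -157.94776952   58.43497229]
```

View pics/c6.png

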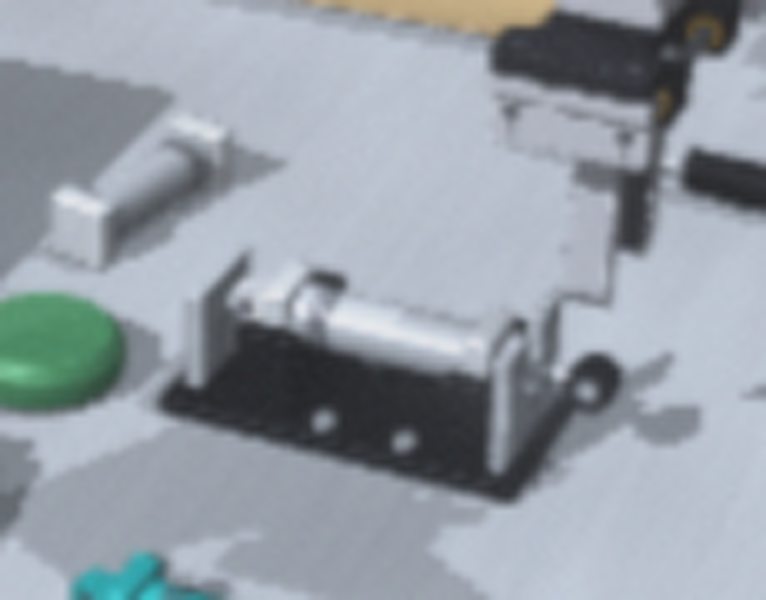

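The shock lies seated in the cradle with its eye at crop (597,382), which matches the predicted seat position. The gripper is above the eye; descending to take it.

Emit:
carry_out(
  rows="0 0 0 18 0;0 0 0 18 0;0 0 0 18 0;0 0 0 5 0;0 0 0 0 0",
  newtons=30,
)

```text
time_s: 15.62
position: [420.9, -171.4, 43.7]
tool_rot: [-3.13, 0.006, -1.611]
force: [-0.4, -0.2, -0.3]
gripper_width: 46.8
```

```bash
python3 -c "
from h import *
st();to(416,-172,34,-1.616)"
```

```text
{'time_s': np.float64(15.625), 'position': array([ 420.89 , -171.362,   43.696]), 'tool_rot': array([-3.13 ,  0.006, -1.611]), 'force': array([-0.415, -0.186, -0.315]), 'gripper_width': np.float64(46.795), 'joint_positions': array([-0.52 , -0.041,  1.83 ,  0.011,  1.344,  1.088])}
tool shift [0.8 4.9 9.7] turn 0.005 tilt [-3.13   0.006 -1.611]
```

Emit:
carry_out(
  rows="0 1 5 5 0.005;0 0 0 4 0;0 0 0 0 0;-1 0 0 0 0;-1 0 0 0 0",
)

```text
time_s: 16.25
position: [417.2, -173.0, 36.1]
tool_rot: [-3.126, 0.004, -1.616]
force: [-0.2, 0.8, 0.5]
gripper_width: 30.6
```

Emit:
carry_out(
  rows="-1 0 0 0 0;-1 0 0 0 0;-1 0 0 0 0;-1 0 0 0 0",
)

```text
time_s: 16.75
position: [417.3, -173.0, 36.4]
tool_rot: [-3.126, 0.004, -1.616]
force: [-0.2, 0.6, 0.0]
gripper_width: 15.6
```

Emit:
carry_out(
  rows="-1 0 4 0 0;-1 0 4 0 0;-1 0 4 0 0;-1 0 4 0 0;-1 0 0 0 0",
)

```text
time_s: 17.38
position: [402.4, -172.4, 36.3]
tool_rot: [-3.12, 0.004, -1.616]
force: [2.4, -0.7, -2.2]
gripper_width: 16.1
```

Emit:
carry_out(
  rows="-1 0 4 0 0;-1 0 4 0 0;-1 0 4 0 0;-1 0 4 0 0;-1 0 0 0 0",
)

```text
time_s: 18.0
position: [387.8, -171.7, 36.4]
tool_rot: [-3.114, 0.004, -1.616]
force: [4.7, 0.2, -3.3]
gripper_width: 15.8
```

Emit:
carry_out(
  rows="-1 0 3 0 0;-1 0 3 0 0;-1 0 3 0 0;-1 0 0 0 0",
)

```text
time_s: 18.5
position: [381.4, -171.3, 36.4]
tool_rot: [-3.106, 0.004, -1.617]
force: [6.9, 0.0, -4.9]
gripper_width: 15.6
```

Emit:
carry_out(
  rows="-1 0 3 0 0;-1 0 3 0 0;-1 0 0 0 0",
)

```text
time_s: 18.88
position: [378.0, -171.2, 36.5]
tool_rot: [-3.098, 0.003, -1.617]
force: [7.6, -0.1, -4.8]
gripper_width: 15.3
```

Emit:
carry_out(
  rows="-1 0 4 0 0;-1 0 4 0 0",
)

```text
time_s: 19.12
position: [374.3, -171.0, 36.9]
tool_rot: [-3.086, 0.003, -1.617]
force: [16.8, 1.0, -7.4]
gripper_width: 15.8
```

Emit:
carry_out(
  rows="-1 0 4 0 0;-1 0 5 0 0",
)

```text
time_s: 19.38
position: [373.5, -171.0, 38.1]
tool_rot: [-3.065, 0.003, -1.618]
force: [17.5, -0.2, -8.2]
gripper_width: 16.0
```

Force rose past the spring's 8 N to 17 N, so the rod is at its stop. Easing it back.

Emit:
carry_out(
  rows="-1 0 -3 0 0;-1 0 -4 0 0;-1 0 -4 0 0;-1 0 -4 0 0;-1 0 -4 0 0",
)

```text
time_s: 20.0
position: [393.2, -171.7, 38.3]
tool_rot: [-3.062, 0.003, -1.619]
force: [4.2, -1.0, -4.2]
gripper_width: 16.0
```

Emit:
carry_out(
  rows="-1 0 -4 0 0;-1 0 -4 0 0;-1 0 -4 0 0;-1 0 -4 0 0;-1 0 0 0 0",
)

```text
time_s: 20.62
position: [408.3, -172.3, 38.6]
tool_rot: [-3.066, 0.003, -1.619]
force: [2.4, -1.1, -3.4]
gripper_width: 15.6
```

Emit:
carry_out(
  rows="-1 0 -3 0 0;-1 0 -2 0 0;-1 0 0 0 0",
)

```text
time_s: 21.0
position: [411.5, -172.2, 38.7]
tool_rot: [-3.071, 0.004, -1.619]
force: [1.4, -0.4, -1.2]
gripper_width: 15.7
```

Emit:
carry_out(
  rows="-1 0 -3 0 0;-1 0 -3 0 0;-1 0 0 0 0",
)

```text
time_s: 21.38
position: [417.4, -172.3, 39.0]
tool_rot: [-3.072, 0.004, -1.619]
force: [0.2, -0.2, -1.7]
gripper_width: 15.7
```

Emit:
carry_out(
  rows="-1 0 -2 2 0;-1 0 -2 2 0;-1 0 0 0 0",
)

```text
time_s: 21.75
position: [419.7, -172.6, 36.6]
tool_rot: [-3.077, 0.004, -1.618]
force: [-0.4, -0.1, -1.1]
gripper_width: 15.9
```

Run:
```python
from h import *
st()
p,d=snap('side','s7.png')
a=cv2.resize(p[140:230,230:345],(766,600),interpolation=cv2.INTER_CUBIC)
cv2.imwrite('pics/c7.png',a[:,:,::-1])
```

```text
{'time_s': np.float64(21.75), 'position': array([ 419.707, -172.552,   36.64 ]), 'tool_rot': array([-3.077,  0.004, -1.618]), 'force': array([-0.407, -0.119, -1.119]), 'gripper_width': np.float64(15.908), 'joint_positions': array([-0.542, -0.074,  1.879,  0.035,  1.282,  1.067])}
```

View pics/c7.png

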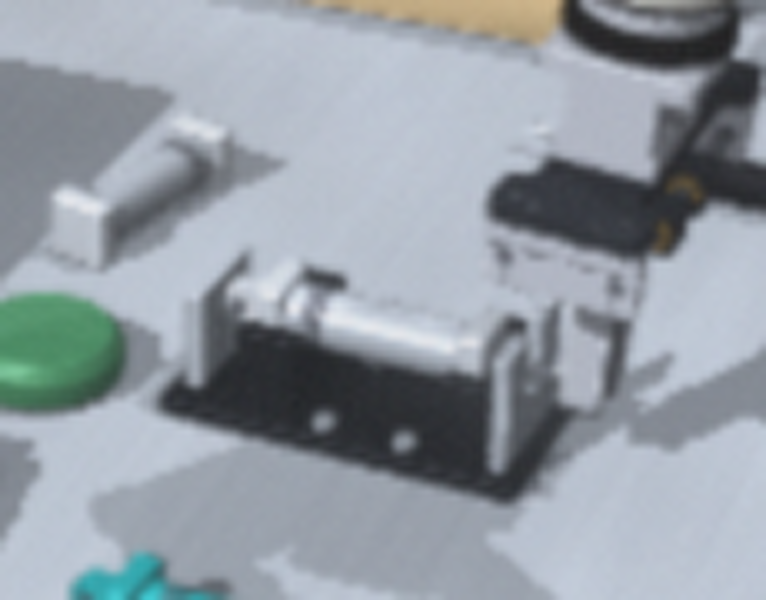

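The shock body is back against the plain plate (lug at crop (235,290)) and the fingers still hold the eye beside the slot; the rod is in, with the force near zero. Releasing.

Emit:
carry_out(
  rows="0 0 0 0 0;0 0 0 0 0;0 0 0 0 0;0 0 0 0 0;0 0 0 -15 0",
)

```text
time_s: 22.42
position: [419.7, -172.4, 51.3]
tool_rot: [-3.076, 0.005, -1.618]
force: [0.0, 0.2, -0.5]
gripper_width: 46.6
```

Emit:
carry_out(
  rows="0 0 0 -25 0;0 0 0 -40 0;0 0 0 -40 0;0 0 0 -25 0;-1 0 0 0 0",
)

```text
time_s: 23.05
position: [411.8, -173.2, 191.4]
tool_rot: [-3.068, 0.001, -1.618]
force: [-1.2, 0.2, -0.5]
gripper_width: 40.4
```

Run:
```python
from h import *
st()
p,d=snap('side','s8.png')
C=cloud('side',d);P=C[170:215,305:345].reshape(-1,3);m=(P[:,2]>30)&(P[:,2]<62)&(P[:,0]<440)&(P[:,0]>360)&(abs(P[:,1]+172)<25)
print('eye pts',m.sum(),P[m].min(0),np.median(P[m],0),P[m].max(0))
to(670.2,157.5,180,-1.618)
```

```text
{'time_s': np.float64(23.05), 'position': array([ 411.845, -173.232,  191.373]), 'tool_rot': array([-3.068e+00,  1.000e-03, -1.618e+00]), 'force': array([-1.231,  0.177, -0.52 ]), 'gripper_width': np.float64(40.365), 'joint_positions': array([-0.554, -0.198,  1.672,  0.036,  1.604,  1.067])}
eye pts 67 [ 410.58284092 -179.25416704   36.04901953] [ 422.02230805 -163.76936933   47.62194144] [ 439.77775588 -158.11056572   58.25168773]
tool shift [-342.2 -243.     9.9] turn -0.0 tilt [-3.070e+00  2.000e-03 -1.618e+00]
```

Emit:
carry_out(
  rows="-1 -40 -28 0 0;-1 -43 -30 0 0;-1 -43 -30 0 0;-1 -43 -30 0 0;-1 -43 -30 0 0",
)

```text
time_s: 23.72
position: [569.0, 34.4, 192.1]
tool_rot: [-3.082, 0.002, -1.627]
force: [1.1, -0.6, 0.8]
gripper_width: 0.4
```

Emit:
carry_out(
  rows="-1 -43 -30 0 0;-1 -43 -30 0 0;-1 -30 -22 0 0;-1 0 0 0 0;-1 0 0 0 0",
)

```text
time_s: 24.35
position: [656.4, 152.4, 184.0]
tool_rot: [-3.101, -0.002, -1.623]
force: [-0.7, -0.3, -0.5]
gripper_width: 0.6
```

```bash
python3 -c "
from h import *
st();to(670.2,157.5,100,-1.618)"
```

```text
{'time_s': np.float64(24.35), 'position': array([656.356, 152.354, 184.022]), 'tool_rot': array([-3.101e+00, -2.000e-03, -1.623e+00]), 'force': array([-0.714, -0.333, -0.457]), 'gripper_width': np.float64(0.584), 'joint_positions': array([ 0.149,  0.34 ,  1.113, -0.01 ,  1.649,  1.771])}
tool shift [ -5.9 -13.6  84. ] turn -0.005 tilt [-3.101e+00 -2.000e-03 -1.623e+00]
```

Emit:
carry_out(
  rows="-1 -6 -14 0 0;-1 0 0 30 0;-1 0 0 30 0;-1 0 0 15 0;-1 0 0 0 0",
)

```text
time_s: 24.98
position: [670.9, 150.9, 108.0]
tool_rot: [-3.103, -0.004, -1.629]
force: [-0.6, 0.4, -0.4]
gripper_width: 0.4
```

```bash
python3 -c "
from h import *
st();to(670.2,157.5,70,-1.618)"
```

```text
{'time_s': np.float64(24.975), 'position': array([670.889, 150.893, 107.97 ]), 'tool_rot': array([-3.103, -0.004, -1.629]), 'force': array([-0.569,  0.405, -0.427]), 'gripper_width': np.float64(0.353), 'joint_positions': array([ 0.145,  0.399,  1.187, -0.012,  1.519,  1.774])}
tool shift [-6.6  1.1 38. ] turn -0.011 tilt [-3.103 -0.004 -1.629]
```

Emit:
carry_out(
  rows="-1 -6 1 0 0;-1 0 0 15 0;-1 0 0 12 0;-1 0 0 6 0;-1 0 0 0 0",
)

```text
time_s: 25.6
position: [672.9, 157.2, 76.2]
tool_rot: [-3.098, -0.003, -1.629]
force: [0.1, -0.7, -0.2]
gripper_width: 0.2
```

Emit:
carry_out(
  rows="-1 0 0 4 0;-1 0 0 4 0;-1 0 0 4 0",
)

```text
time_s: 25.98
position: [674.2, 157.2, 64.9]
tool_rot: [-3.096, -0.002, -1.63]
force: [-1.8, 0.1, 2.2]
gripper_width: 0.4
```

Emit:
carry_out(
  rows="-1 0 0 4 0;-1 0 0 4 0;-1 0 0 4 0",
)

```text
time_s: 26.35
position: [674.5, 157.3, 56.2]
tool_rot: [-3.095, -0.002, -1.629]
force: [-8.1, -1.2, 17.1]
gripper_width: 0.5
```

Emit:
carry_out(
  rows="-1 0 0 4 0;-1 0 0 4 0",
)

```text
time_s: 26.6
position: [674.6, 157.3, 56.3]
tool_rot: [-3.093, -0.002, -1.629]
force: [-7.8, -2.1, 15.9]
gripper_width: 0.2
```

The plunger is at its stop: z is 56 mm (10 mm down) at 16 N. Raising.

Emit:
carry_out(
  rows="-1 0 0 -5 0;-1 0 0 -8 0;-1 0 0 -20 0;-1 0 0 -40 0;-1 0 0 -40 0",
)

```text
time_s: 27.22
position: [667.6, 157.4, 168.3]
tool_rot: [-3.099, -0.004, -1.629]
force: [-0.1, 0.4, 0.1]
gripper_width: 0.7
```

Emit:
carry_out(
  rows="-1 0 45 0 0;-1 0 45 0 0;-1 0 45 0 0;-1 0 45 0 0;-1 0 0 0 0",
)

```text
time_s: 27.85
position: [488.2, 168.9, 167.2]
tool_rot: [-3.084, 0.001, -1.63]
force: [0.5, 0.4, 0.2]
gripper_width: 0.3
```

Run:
```python
from h import *
st()
p,d=snap('side','s9.png');q,e=snap('top','t9.png')
C=cloud('top',e)
P=C.reshape(-1,3);m=(abs(P[:,0]-670)<15)&(abs(P[:,1]-157)<15)&(P[:,2]<90);print('plunger z',m.sum(),np.median(P[m,2]))
a=cv2.resize(p[100:270,140:367],(800,600),interpolation=cv2.INTER_CUBIC)
cv2.imwrite('pics/c9.png',a[:,:,::-1])
b=cv2.resize(q,(800,600));cv2.imwrite('pics/c9t.png',b[:,:,::-1])
```

```text
{'time_s': np.float64(27.85), 'position': array([488.181, 168.948, 167.212]), 'tool_rot': array([-3.084e+00,  1.000e-03, -1.630e+00]), 'force': array([0.515, 0.415, 0.226]), 'gripper_width': np.float64(0.26), 'joint_positions': array([ 0.234, -0.019,  1.557, -0.016,  1.548,  1.864])}
plunger z 163 65.22274856424174
```

View pics/c9.png

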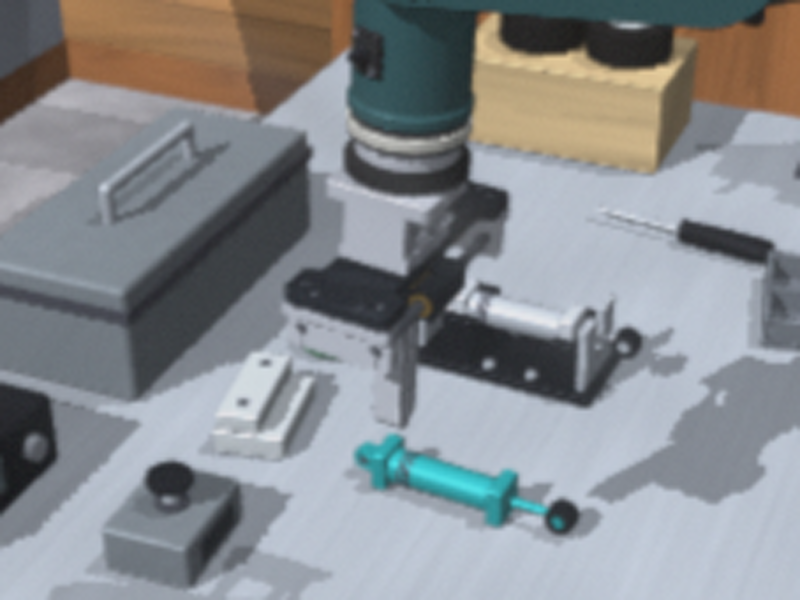

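View pics/c9t.png

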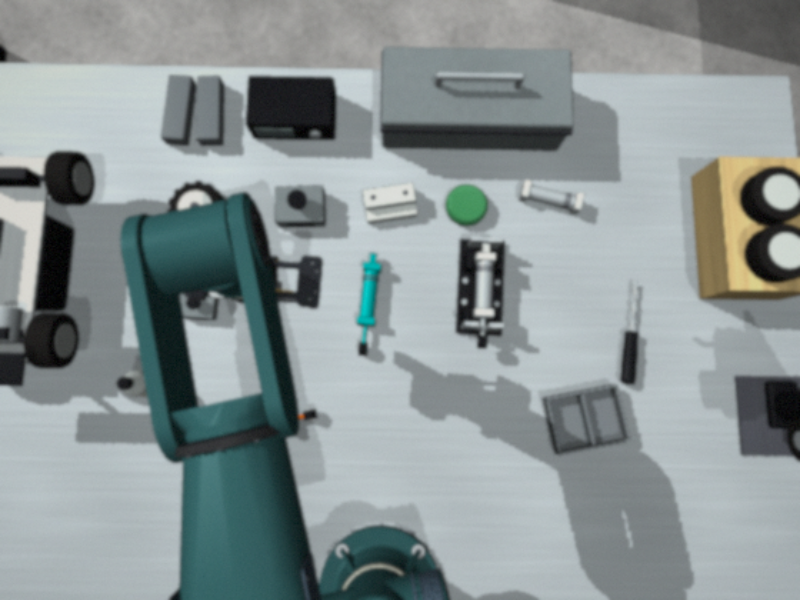

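The side view shows the shock in the cradle with its eye outside the slot at (627,340), and the plunger up at (170,480). The top view shows the rod in at (483,335) and the bystanders in view unmoved. Handing in.

```bash
python3 -c "
from h import *
print(ctrl.job_done())"
```

```text
the job is handed in; nothing more can be done
None
```

The job is done and handed in at about 28 s of the 69 s allowed; no verdict was reported.

- **Placing:** I laid the chrome shock in the cradle with its rod out through the slotted plate, pressed it home with about 25 N and let go.
- **Rod test:** I gripped the eye and pulled the rod until the force rose to 17 N, past the spring's 8 N, so I take it to have reached its stop. I then eased it back until the force was near zero and let go.
- **Counter:** I pressed the larger counter's plunger to its stop (fingertips at 56 mm, 16 N) and raised the arm. The plunger top then measured 65 mm.

**Last checks:** the shock lies in the cradle with its eye just outside the slot, and the arm is clear of everything. The bystanders in view look unmoved; the arm partly hides the wheel and the oil bottle. After the pull the eye sat about 3–4 mm further back than before. The shock had been pushed back within its play, and I take the rod to be fully in. The tool tilted up to about 4.5° during the pull, with no visible effect.

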